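# Switch the stirrer drive off and hold its belt tensioner back

## Task

The stirrer's open belt drive needs its new belt slipped on: first turn the knob on the controller box fully anticlockwise to its end stop so that the drive is off. Then, with the gripper's fingers, push the sprung tensioner arm (the flat steel arm with the tall roller) back, anticlockwise seen from above, past its ratchet click, and finish while holding it pressed back there: it springs forward if let go, so do not release it. Leave the spare pulley, the screwdriver and the data logger where they are.

Things in the scene. Friction and masses are not known exactly. Their poses are not given: they have to be found in the camera images.
- controller: Speed controller: a white box, 130 (x) x 120 (y) x 50 mm high, heavy, does not move, with a blue top panel and one black knob in the middle of it. Origin: centre of its underside. The drive and the controller may stand either way round, left or right.
- speed_knob_grip (a point): Grip point on the knob's vertical axis, 37 mm above the controller's top, 7 mm below the knob's top; turns with the knob. The knob is a bar 42 mm long (this point's x) x 14 mm thick (its y) x 32 mm high on a round skirt of 44 mm. A white line on top marks the -x end; at the end stop it points at the thick white mark on the panel (the controller's -x side).
- speed_knob (a joint): Knob angle, rad: 0 = fully anticlockwise at its end stop (off), grows clockwise seen from above, to 2.6. It stays where it is left; friction 0.05 N m. Starts 0.8 to 2.1.
- drive: Belt drive unit, belt off: aluminium plate 200 (x) x 230 (y) mm, top 18 mm above the bench, does not move. Origin: centre of its underside. Two toothed pulleys on its +y half (axes at x -58, y 75 and x 42, y 58 mm; tops 50 mm above the bench), the tensioner on its -y half. Only the roller and the pivot's pin (58 mm) stand taller.
- tension_arm: Tensioner arm: flat steel bar, 120 mm from pivot to roller axis, 18 mm wide, 30 to 40 mm above the bench, swings level about a pivot on the drive at x 60, y -45 mm. Origin: on the pivot axis, 30 mm above the bench; x points along the arm to the roller. At its end stands a grey roller, 30 mm diameter, 44 to 102 mm above the bench, to push or pinch; it does not spin.
- roller_top (a point): Centre of the roller's top face, 102 mm above the bench, 120 mm from the pivot axis; x of this point points away from the pivot along the arm; moves with the arm.
- pivot_top (a point): Point on the arm's pivot axis at the height of roller_top (102 mm above the bench).
- tensioner (a joint): Arm angle, rad: 0 = sprung forward (start; arm at yaw 2.78 in the drive's frame), grows as pushed back (anticlockwise from above, roller towards the drive's -y edge) to the stop at 0.72. Effort at the roller: 5 N at 0, 6 N at 0.2, about 10.5 N at 0.3, the pawl clicks over its tooth at 0.46, 4.5 N at 0.6, 7 N at the stop. It does not latch: let go, it springs back to 0.
- spare_pulley: Bystander: loose aluminium pulley, 44 mm diameter, 32 mm high, standing upright. Origin: centre of its underside.
- screwdriver: Bystander: loose screwdriver, 180 mm long along its x, 26 mm thick black handle. Origin: under its middle, on the bench.
- logger: Bystander: loose white data logger box, 100 x 150 x 45 mm with keys on top. Origin: centre of its underside.

How it is judged:
By the outcome, as a careful person would: the job done as asked, in the order asked, and still so for the second after the job is handed in, while the arm keeps its last pose, push and grip.
It also fails if it takes over 64 s, if anything falls off the work surface, if the arm or the gripper's body presses on something with over 40 N, if the wrist force passes 120 N, or if a joint passes its speed limit or range.

## Robot

A 6-joint arm with a two-finger parallel gripper is mounted at the origin on the work surface. World frame = base frame: x ahead of the robot, y to its left, z up, the work surface at z = 0. Lengths are in m, angles in rad, forces in N, time in s.
With the tool pointing down it reaches from about 0.25 to 0.725 m from the base axis. Payload 4 kg.
Tool frame: the origin (TCP) lies between the finger pads; the fingertips stand 17 mm ahead of it and the grasp point (between the pads) lies 2 mm behind it; z points along the fingers, x is the direction in which the jaws open and shut, and the axes are right-handed (so a half turn about z gives the same grasp; the last joint's range is limited). The gripper opens to 85 mm and grips with 20 to 120 N. Pads are 22 mm wide; open, the fingers measure 114 mm over their backs; the gripper's body (76 mm by 85 mm) begins 54 mm behind the grasp point. The pads swing forward as they close: fully open they stand 13 mm farther back than shut.
Start: joints at [1.342, 0.241, 0.005, 1.335, 0, 1.571], TCP at [0.113, 0.487, 0.248] pointing down, gripper open.
Joint ranges: [-2.72, 2.72], [-1.05, 1.87], [-1.09, 1.28], [-1.99, 2.15], [-1.42, 1.44], [-3.14, 3.14]. Speed limits (rad/s): [2.79, 2.79, 3.14, 3.14, 3.14, 3.14].

## Interface

Orientations are given as a unit quaternion [x, y, z, w].
In Python, from workcell import telemetry, cams, workorder gives the robot as it stands. The module is installed in compiled form; this text tells all that it offers.
- The arm moves only by the tool apply_moves, never from a script. Its argument "moves" is a list that holds one entry, the list of rows, each a list of 4 numbers: the shift along the tool's x, y, z in mm, then the turn about the tool's z in degrees. A call has exactly 10 rows; each row shifts and turns the pose as measured when the row begins, along the tool's axes as they then stand; what a row does not reach is not made up. A row lasts 1/10 s, in which the tool goes at most 50 mm and 8.59 degrees, less where a joint would pass 70% of its speed; a pose out of reach is approached as far as the arm can. A call with a gripper value outside its range is refused whole. "hand" is the gripper's target within -1 to 1 (fully open at 1, half-way at 0, shut at -1), set as the call begins (left out, the last holds). The fingers move at their own pace and stop on an object; the grip force is fixed at half the most. Time passes only in rows, so rows that do not move let the fingers close, or fill a call up. It gives the time, the measured TCP pose, the force and the opening at its end, in the units of the state.
- telemetry.get_obs(): the state, without advancing time (a new reading comes with each control period).
- cams.camera(name): name is "scene" or "top" or "wrist"; returns a dict with "color" (420x560x3 uint8, red, green, blue), "fovy" (degrees; the focal length in pixels is half the picture's height over the tangent of half this angle, whatever the lens; pixels are square), "cx", "cy" (the principal point, pixels), "camera_from_world" (4x4, takes a point from world to camera coordinates). Camera axes: x right, y down, z forward; pixel columns grow to the right and rows downward; lengths in m; the calibration is good to about 2 mm. A picture is of the moment at which its call begins. There is no depth.
- workorder.job_done(): hands the job in, once; it reports no verdict.
The state is a dict: "clock": time; "joint_pos": joint angles; "joint_vel": joint speeds; "tau": joint torques, N m; "eef_pos": TCP position; "tool_rot": TCP orientation; "ft_force": force on the tool from outside, world axes, zero at the start; "ft_torque": the same for the moment, N m; "grip_width": finger opening in m.
Only numpy, scipy, OpenCV 4.12 (cv2) and the standard library are available. Lean on these libraries where they do the work, as an engineer would, in place of code of your own. Each camera call takes 0.05 s, during which the arm holds its last target. There are 200 camera calls.

## Working session

There is one attempt and no reset: what is moved stays moved. The work goes in short steps, Python scripts to look and compute and a tool call to move; the robot and the scene stay as the last step left them, time stands still between calls to the robot, and variables do not carry over. Pictures are saved under pics/ and viewed, about 8 in all and at most 12, crops included, and the job is handed in when it is done.

Besides the shell and the picture viewer there is one more tool, called after "Emit:" as name(argument=value, ...), one argument or row to a line, values as JSON. apply_moves: Moves the arm, as the interface text tells. Its arguments: {"type":"object","properties":{"moves":{"type":"array"},"hand":{"type":"number"}},"required":["moves"]}

```bash
mkdir -p pics; cat > h.py <<'E'
import numpy as np, cv2
from workcell import telemetry, cams, workorder
from scipy.spatial.transform import Rotation as R
def snap(n,f):
    c=cams.camera(n); cv2.imwrite('pics/'+f+'.png',c['color'][:,:,::-1]); np.save('pics/'+f+'.npy',c,allow_pickle=True); return c
def load(f): return np.load('pics/'+f+'.npy',allow_pickle=True).item()
def ray(c,u,v,z):
    f=c['color'].shape[0]/2/np.tan(np.radians(c['fovy'])/2)
    T=np.linalg.inv(c['camera_from_world']); d=T[:3,:3]@[(u-c['cx'])/f,(v-c['cy'])/f,1]; o=T[:3,3]
    return o+d*(z-o[2])/d[2]
def proj(c,p):
    f=c['color'].shape[0]/2/np.tan(np.radians(c['fovy'])/2)
    q=c['camera_from_world']@np.r_[p,1]; return q[:2]/q[2]*f+[c['cx'],c['cy']]
def tool():
    o=telemetry.get_obs(); return np.array(o['eef_pos']),R.from_quat(o['tool_rot']),o
def to(p):
    t,r,o=tool(); return np.round(r.inv().apply(np.array(p)-t)*1000,1)
E
python3 -c "
from h import *
for n in ('top','scene'):
    c=snap(n,n+'0'); print(n,c['fovy'],np.linalg.inv(c['camera_from_world'])[:3].round(3))
t,r,o=tool();print(t,r.as_matrix().round(2),o['clock'],o['ft_force'])
a=cv2.imread('pics/top0.png');b=cv2.imread('pics/scene0.png')
"
```

```text
top 55.44061419579238 [[ 0.02  -0.983  0.184  0.448]
 [-0.999 -0.025 -0.023 -0.004]
 [ 0.027 -0.183 -0.983  1.049]]
scene 50.218872516743126 [[-0.766  0.355 -0.536  1.309]
 [ 0.643  0.405 -0.65   0.806]
 [-0.013 -0.842 -0.539  0.779]]
[0.11326386 0.48646359 0.24750736] [[ 0.23  0.97 -0.  ]
 [ 0.97 -0.23 -0.  ]
 [-0.    0.   -1.  ]] 0.1 [-0.14083662 -0.6556986   0.17715164]
```

View pics/top0.png

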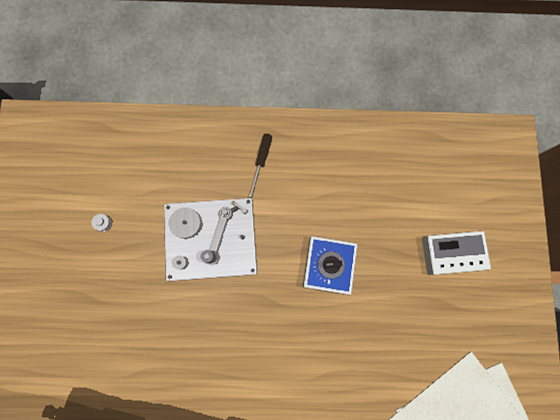

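View pics/scene0.png

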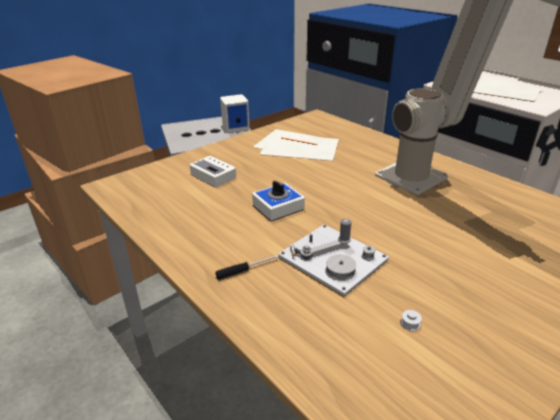

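The top view shows the drive plate with corners near (165,205), (254,198), (257,274) and (167,281). The pivot is at (227,213) and the roller at (208,257). The controller knob is at (331,265), with the thick mark below it at (328,283), which is the -x side.

```bash
python3 -c "
from h import *
c=load('top0');im=c['color'].astype(int)
m=((im[:,:,2]>130)&(im[:,:,2]-im[:,:,0]>80)).astype(np.uint8)
k,_=cv2.findContours(m[200:320,280:380].copy(),cv2.RETR_EXTERNAL,cv2.CHAIN_APPROX_NONE);k=max(k,key=cv2.contourArea)+[280,200]
b=cv2.boxPoints(cv2.minAreaRect(k));P=np.array([ray(c,u,v,.05)[:2] for u,v in b]);print('panel',P.round(3),P.mean(0).round(4),[np.linalg.norm(P[i]-P[i-1]).round(3) for i in range(4)])
hsv=cv2.cvtColor(c['color'],cv2.COLOR_RGB2HSV)
m=((hsv[:,:,1]<40)&(hsv[:,:,2]>110)).astype(np.uint8);m=m[185:295,150:270].copy()
m=cv2.morphologyEx(m,cv2.MORPH_OPEN,np.ones((5,5)))
k,_=cv2.findContours(m,cv2.RETR_EXTERNAL,cv2.CHAIN_APPROX_NONE);k=max(k,key=cv2.contourArea)+[150,185]
b=cv2.boxPoints(cv2.minAreaRect(k));P=np.array([ray(c,u,v,.018)[:2] for u,v in b]);print('plate',P.round(3),P.mean(0).round(4),[np.linalg.norm(P[i]-P[i-1]).round(3) for i in range(4)])
print('roller',ray(c,208,256,.102),'pivot',ray(c,227,213,.058))
x=cv2.resize(c['color'][190:300,150:370,::-1],None,fx=3.6,fy=3.6,interpolation=cv2.INTER_CUBIC);cv2.imwrite('pics/z.png',x)
"
```

```text
panel [[ 0.46  -0.097]
 [ 0.572 -0.113]
 [ 0.558 -0.218]
 [ 0.446 -0.2  ]] [ 0.509  -0.1571] [np.float64(0.104), np.float64(0.113), np.float64(0.106), np.float64(0.113)]
plate [[0.66  0.283]
 [0.683 0.047]
 [0.482 0.027]
 [0.462 0.255]] [0.5717 0.1532] [np.float64(0.2), np.float64(0.237), np.float64(0.202), np.float64(0.229)]
roller [0.5198372  0.14109202 0.102     ] pivot [0.63205395 0.10599224 0.058     ]
```

View pics/z.png

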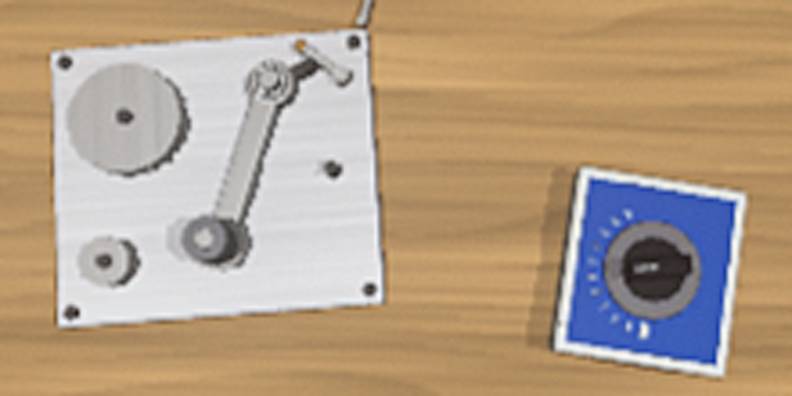

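The crop confirms the layout. The drive's yaw is about 0.1 and the controller's about -0.14, and the knob's line points roughly world +y. Next I move over the knob, turning as I go.

```bash
python3 -c "
from h import *
t,r,o=tool(); g=np.array([.505,-.15,.26]);
p=t.copy();n=17
for i in range(n):
    d=(g-t)/n; print(np.round(r.inv().apply(d)*1000).astype(int).tolist()); r=r*R.from_euler('z',5,degrees=True)
"
```

```text
[-31, 31, -1]
[-28, 34, -1]
[-25, 36, -1]
[-22, 38, -1]
[-19, 40, -1]
[-15, 41, -1]
[-12, 42, -1]
[-8, 43, -1]
[-4, 44, -1]
[0, 44, -1]
[4, 44, -1]
[7, 43, -1]
[11, 43, -1]
[15, 41, -1]
[18, 40, -1]
[22, 38, -1]
[25, 36, -1]
```

Emit:
apply_moves(
  moves=[
    [[-31,31,-1,5],[-28,34,-1,5],[-25,36,-1,5],[-22,38,-1,5],[-19,40,-1,5],[-15,41,-1,5],[-12,42,-1,5],[-8,43,-1,5],[-4,44,-1,5],[0,44,-1,5]],
  ],
  hand=1,
)

```text
clock: 1.1
eef_pos: [0.3433, 0.0999, 0.2545]
tool_rot: [0.975, 0.222, -0.002, 0.003]
ft_force: [1.1, 0.8, 0.5]
grip_width: 0.0851
```

Emit:
apply_moves(
  moves=[
    [[4,44,-1,5],[7,43,-1,5],[11,43,-1,5],[15,41,-1,5],[18,40,-1,5],[22,38,-1,5],[25,36,-1,5],[0,0,0,0],[0,0,0,0],[0,0,0,0]],
  ],
)

```text
clock: 2.1
eef_pos: [0.4983, -0.1849, 0.2575]
tool_rot: [0.995, -0.1, -0.004, 0.002]
ft_force: [-0.6, 0.5, 0.2]
grip_width: 0.0856
```

```bash
python3 -c "
from h import *
c=snap('wrist','w1');t,r,o=tool();print(t,r.as_matrix().round(3),np.round(o['joint_pos'],3),o['clock'],to([.509,-.157,.25]))
print(proj(c,[.509,-.157,.094]),np.linalg.inv(c['camera_from_world'])[:3].round(3))
"
```

```text
[ 0.49815058 -0.18452909  0.25763465] [[ 0.98  -0.198 -0.009]
 [-0.198 -0.98  -0.003]
 [-0.008  0.005 -1.   ]] [-0.352  0.305  0.116  1.389 -0.006  1.418] 2.15 [  5.2 -29.2   7.5]
[288.33928511 159.07299982] [[ 0.98  -0.184 -0.071  0.515]
 [-0.197 -0.928 -0.317 -0.104]
 [-0.007  0.324 -0.946  0.383]]
```

View pics/w1.png

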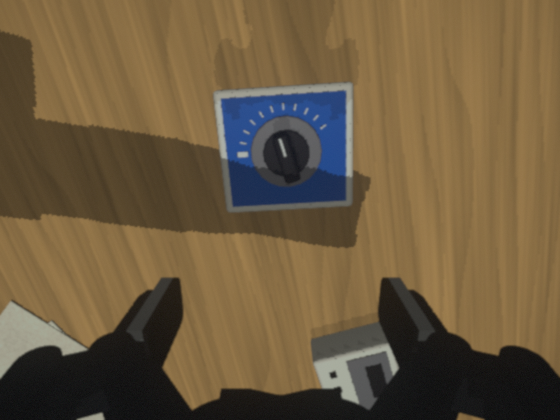

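The wrist view shows the white box top with corners (215,92), (352,84), (351,205) and (230,211). The thick mark is at (243,155), the white line runs (279,138)→(288,158), and the bar's far end is at (293,181).

```bash
python3 -c "
from h import *
c=load('w1')
P=np.array([ray(c,u,v,.05) for u,v in [(215,92),(352,84),(351,205),(230,211)]]);print(P[:,:2].round(4),P.mean(0).round(4),[np.linalg.norm(P[i]-P[i-1]).round(3) for i in range(4)])
m=ray(c,243,155,.05);a=ray(c,279,138,.094);b=ray(c,288,158,.094);e=ray(c,293,179,.094);print('mark',m,a,b,e)
k=P.mean(0);print(np.arctan2(*(m-k)[1::-1]),np.arctan2(*(a-b)[1::-1]),np.arctan2(*(a-e)[1::-1]),(a+e)/2)
"
```

```text
[[ 0.454  -0.0913]
 [ 0.5777 -0.1092]
 [ 0.5616 -0.2235]
 [ 0.4394 -0.2058]] [ 0.5082 -0.1575  0.05  ] [np.float64(0.115), np.float64(0.125), np.float64(0.115), np.float64(0.123)]
mark [ 0.46578366 -0.15253577  0.05      ] [ 0.50475022 -0.13827771  0.094     ] [ 0.50889214 -0.15605132  0.094     ] [ 0.50966083 -0.17469733  0.094     ]
3.0261361634714836 1.7997478203238337 1.7048222986551727 [ 0.50720553 -0.15648752  0.094     ]
```

Emit:
apply_moves(
  moves=[
    [[4,-29,8,0],[0,0,30,-7.3],[0,0,30,-7.3],[0,0,30,-7.3],[0,0,20,0],[0,0,0,0],[0,0,0,0],[0,0,0,0],[0,0,0,0],[0,0,0,0]],
  ],
)

```text
clock: 3.15
eef_pos: [0.5074, -0.1467, 0.1449]
tool_rot: [0.994, 0.108, 0.001, 0.003]
ft_force: [0.2, -0.5, -0.2]
grip_width: 0.0855
```

```bash
python3 -c "
from h import *
t,r,o=tool();print(t,r.as_matrix().round(3),o['clock'],to([.508,-.157,.085]),np.arctan2(*r.as_matrix()[1::-1,0]))
"
```

```text
[ 0.50742203 -0.1467097   0.14485878] [[ 0.977  0.214  0.004]
 [ 0.214 -0.977 -0.006]
 [ 0.002  0.006 -1.   ]] 3.15 [-1.8  9.8 59.9] 0.21550397622323078
```

Emit:
apply_moves(
  moves=[
    [[-2,10,10,2],[0,0,20,0],[0,0,18,0],[0,0,10,0],[0,0,0,0],[0,0,0,0],[0,0,0,0],[0,0,0,0],[0,0,0,0],[0,0,0,0]],
  ],
)

```text
clock: 4.15
eef_pos: [0.5119, -0.1626, 0.0886]
tool_rot: [0.996, 0.085, 0.006, 0.006]
ft_force: [0.3, -0.4, 0.0]
grip_width: 0.0855
```

```bash
python3 -c "
from h import *
t,r,o=tool();print(t,o['clock'],o['ft_force'],to([.508,-.157,.085]),np.arctan2(*r.as_matrix()[1::-1,0]))
"
```

```text
[ 0.51186753 -0.16258579  0.08856217] 4.15 [ 0.3120341  -0.39768552  0.01468297] [-2.9 -6.2  3.5] 0.16999573105800056
```

Emit:
apply_moves(
  moves=[
    [[-3,-6,3,0],[0,0,0,0],[0,0,0,0],[0,0,0,0],[0,0,0,0],[0,0,0,0],[0,0,0,0],[0,0,0,0],[0,0,0,0],[0,0,0,0]],
  ],
)

```text
clock: 5.15
eef_pos: [0.5079, -0.1566, 0.0858]
tool_rot: [0.996, 0.085, 0.007, 0.006]
ft_force: [-0.3, -0.2, 0.2]
grip_width: 0.0853
```

Emit:
apply_moves(
  moves=[
    [[0,0,0,0],[0,0,0,0],[0,0,0,0],[0,0,0,0],[0,0,0,0],[0,0,0,0],[0,0,0,0],[0,0,0,0],[0,0,0,0],[0,0,0,0]],
  ],
  hand=-1,
)

```text
clock: 6.15
eef_pos: [0.5077, -0.1567, 0.0859]
tool_rot: [0.996, 0.085, 0.007, 0.006]
ft_force: [0.1, 0.0, -0.6]
grip_width: 0.0126
```

```bash
python3 -c "
from h import *
t,r,o=tool();print(t,o['clock'],o['ft_force'],o['ft_torque'],to([.508,-.157,.085]),np.arctan2(*r.as_matrix()[1::-1,0]))
"
```

```text
[ 0.50772087 -0.15671298  0.08590417] 6.15 [ 0.05723338  0.04913779 -0.55931353] [0.03325292 0.19920905 0.02361657] [0.2 0.3 0.9] 0.17045233857087258
```

Emit:
apply_moves(
  moves=[
    [[0,0,0,-6],[0,0,0,-6],[0,0,0,-6],[0,0,0,-6],[0,0,0,-6],[0,0,0,-6],[0,0,0,-6],[0,0,0,-6],[0,0,0,-6],[0,0,0,-6]],
  ],
)

```text
clock: 7.15
eef_pos: [0.5078, -0.1565, 0.0859]
tool_rot: [0.809, 0.588, 0.004, 0.008]
ft_force: [-0.1, -1.2, 1.5]
grip_width: 0.0127
```

```bash
python3 -c "
from h import *
t,r,o=tool();print(t,o['clock'],o['ft_force'],o['ft_torque'],to([.508,-.157,.085]),np.arctan2(*r.as_matrix()[1::-1,0]))
"
```

```text
[ 0.50775371 -0.15653678  0.08591298] 7.15 [-0.09202487 -1.23885081  1.52936885] [ 0.14730129  0.08603914 -0.08896807] [-0.4  0.4  0.9] 1.2574846192623408
```

Emit:
apply_moves(
  moves=[
    [[0,0,0,-2],[0,0,0,-2],[0,0,0,-2],[0,0,0,-2],[0,0,0,-2],[0,0,0,-2],[0,0,0,-2],[0,0,0,-2],[0,0,0,-2],[0,0,0,-2]],
  ],
)

```text
clock: 8.15
eef_pos: [0.5078, -0.1567, 0.0861]
tool_rot: [0.701, 0.714, 0.006, 0.007]
ft_force: [4.1, 1.6, 4.6]
grip_width: 0.0129
```

```bash
python3 -c "
from h import *
t,r,o=tool();print(t,o['clock'],o['ft_force'],o['ft_torque'],np.arctan2(*r.as_matrix()[1::-1,0]))
"
```

```text
[ 0.50779054 -0.15674786  0.08613736] 8.15 [4.0557202  1.59920135 4.61522031] [-0.4240185  -3.88470107 -3.08284465] 1.5890938936930186
```

The torque of 3 N·m and the 9° overshoot show the knob is at its stop. Release, rise and look.

Emit:
apply_moves(
  moves=[
    [[0,0,0,0],[0,0,0,0],[0,0,0,0],[0,0,0,0],[0,0,0,0],[0,0,0,0],[0,0,0,0],[0,0,0,0],[0,0,0,0],[0,0,0,0]],
  ],
  hand=1,
)

```text
clock: 9.15
eef_pos: [0.5075, -0.1565, 0.0859]
tool_rot: [0.696, 0.718, 0.005, 0.007]
ft_force: [-0.1, -1.2, 0.8]
grip_width: 0.0852
```

Emit:
apply_moves(
  moves=[
    [[0,0,-20,0],[0,0,-30,0],[0,0,-40,0],[0,0,-40,0],[0,0,-40,0],[0,0,0,0],[0,0,0,0],[0,0,0,0],[0,0,0,0],[0,0,0,0]],
  ],
)

```text
clock: 10.15
eef_pos: [0.502, -0.1553, 0.258]
tool_rot: [0.696, 0.718, 0.003, 0.003]
ft_force: [0.0, 0.1, 0.0]
grip_width: 0.0854
```

```bash
python3 -c "
from h import *
c=snap('wrist','w2');t,r,o=tool();print(t,o['clock'],o['ft_force'],np.arctan2(*r.as_matrix()[1::-1,0]),o['joint_pos'])
"
```

```text
[ 0.50186881 -0.15529137  0.2577943 ] 10.2 [-0.3184021  -0.47993276  0.0439771 ] 1.6009113458026882 [-0.30110676  0.28180936  0.08456383  1.36637884  0.00187887 -0.33121709]
```

View pics/w2.png

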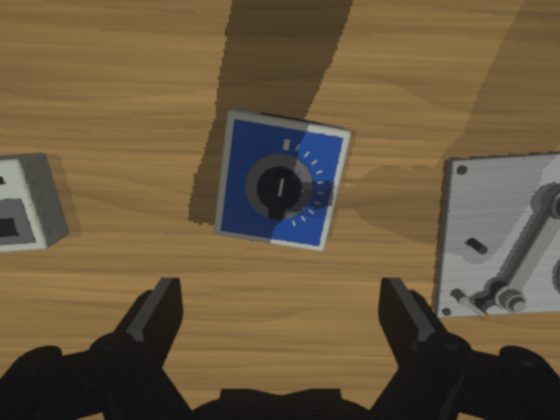

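The knob line at (280,195)→(283,178) points at the thick mark at (287,145). I'll check that in numbers and move over the roller.

Emit:
apply_moves(
  moves=[
    [[30,3,0,0],[42,4,0,0],[45,4,0,0],[45,4,0,0],[45,4,0,0],[45,4,0,0],[35,4,0,5.5],[0,0,0,5.5],[0,0,0,5.5],[0,0,0,0]],
  ],
)

```text
clock: 11.2
eef_pos: [0.5185, 0.1434, 0.2474]
tool_rot: [0.796, 0.605, -0.004, -0.002]
ft_force: [0.3, -0.1, 0.4]
grip_width: 0.0855
```

```bash
python3 -c "
from h import *
c=load('w2');a=ray(c,283,178,.094);b=ray(c,280,195,.094);print('line',np.arctan2(*(a-b)[1::-1]))
m=ray(c,287,145,.05);k=np.array([.508,-.157]);print('mark',np.arctan2(*(m[:2]-k)[::-1]))
c=snap('wrist','w3');t,r,o=tool();print(t,o['clock'],o['ft_force'],np.arctan2(*r.as_matrix()[1::-1,0]),o['joint_pos'])
"
```

```text
line 3.004992057962203
mark 2.984220743280947
[0.5184416  0.14308981 0.24731374] 11.25 [-1.02836399 -0.54766753  0.03603891] 1.301452110051713 [2.69102651e-01 3.23612966e-01 1.15094469e-01 1.37160453e+00
 3.62104998e-04 5.38463498e-01]
```

View pics/w3.png

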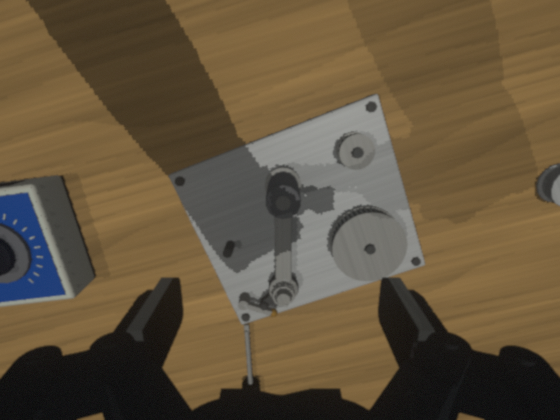

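The knob is at its stop: line yaw 3.00 against an expected 2.997. In this view the roller top is at (285,200), the pivot pin at (284,290), and the plate corners are (172,180), (378,96), (424,266) and (244,322).

```bash
python3 -c "
from h import *
c=load('w3')
ro=ray(c,285,200,.102);pi=ray(c,284,290,.058)
P=np.array([ray(c,u,v,.018) for u,v in [(172,180),(378,96),(424,266),(244,322)]]);C=P.mean(0)
e=[P[2]-P[1],P[3]-P[0]];y=[P[1]-P[0],P[2]-P[3]]
print('roller',ro,'pivot',pi,np.linalg.norm((ro-pi)[:2]),np.arctan2(*(ro-pi)[1::-1]))
ys=[np.arctan2(*d[1::-1]) for d in e]+[np.arctan2(-d[0],d[1]) for d in y];print(ys,C,[np.linalg.norm(d) for d in e+y])
s=np.mean(ys);R2=np.array([[np.cos(s),-np.sin(s)],[np.sin(s),np.cos(s)]]);pv=C[:2]+R2@[.06,-.045];print('pv',pv,'ro',pv+.12*np.array([np.cos(s+2.78),np.sin(s+2.78)]))
print(to([*ro[:2],.08]))
"
```

```text
roller [0.51729188 0.14657478 0.102     ] pivot [0.62425442 0.11686952 0.058     ] 0.11101074577190027 2.8707027270987377
[np.float64(0.08835175790600552), np.float64(0.10964232494397164), np.float64(0.11211860642353771), np.float64(0.08104458677786011)] [0.57223331 0.15336719 0.018     ] [np.float64(0.19741749112333892), np.float64(0.1904482473479089), np.float64(0.22665167355164528), np.float64(0.22253915931174995)]
pv [0.63634017 0.11444019] ro [0.52049154 0.1457307 ]
[  3.8  -0.7 167.3]
```

Emit:
apply_moves(
  moves=[
    [[3,1,20,0],[0,0,35,0],[0,0,35,0],[0,0,25,0],[0,0,0,0],[0,0,0,0],[0,0,0,0],[0,0,0,0],[0,0,0,0],[0,0,0,0]],
  ],
)

```text
clock: 12.25
eef_pos: [0.5232, 0.1431, 0.1341]
tool_rot: [0.793, 0.609, 0.0, 0.0]
ft_force: [1.0, -0.8, 0.6]
grip_width: 0.085
```

```bash
python3 -c "
from h import *
t,r,o=tool();print(t,o['clock'],o['ft_force'],np.arctan2(*r.as_matrix()[1::-1,0]),to([.519,.1455,.08]))
"
```

```text
[0.523193   0.14312254 0.13409101] 12.25 [ 1.0331227  -0.79423668  0.5934112 ] 1.3089857183192857 [ 1.2 -4.7 54.1]
```

Emit:
apply_moves(
  moves=[
    [[1,-5,10,0],[0,0,20,0],[0,0,14,0],[0,0,8,0],[0,0,0,0],[0,0,0,0],[0,0,0,0],[0,0,0,0],[0,0,0,0],[0,0,0,0]],
  ],
)

```text
clock: 13.25
eef_pos: [0.5197, 0.1471, 0.0827]
tool_rot: [0.793, 0.609, 0.003, 0.001]
ft_force: [0.8, -0.4, -0.1]
grip_width: 0.0856
```

```bash
python3 -c "
from h import *
t,r,o=tool();print(t,o['clock'],o['ft_force'],np.arctan2(*r.as_matrix()[1::-1,0]),to([.519,.1455,.08]))
"
```

```text
[0.51966505 0.14708795 0.08265612] 13.25 [ 0.79316048 -0.4381539  -0.09903763] 1.3101973952076056 [-1.7 -0.2  2.6]
```

Emit:
apply_moves(
  moves=[
    [[0,0,0,0],[0,0,0,0],[0,0,0,0],[0,0,0,0],[0,0,0,0],[0,0,0,0],[0,0,0,0],[0,0,0,0],[0,0,0,0],[0,0,0,0]],
  ],
  hand=-1,
)

```text
clock: 14.25
eef_pos: [0.5194, 0.1446, 0.0838]
tool_rot: [0.793, 0.609, 0.002, 0.004]
ft_force: [-0.9, 0.3, 1.0]
grip_width: 0.0289
```

```bash
python3 -c "
from h import *
t,r,o=tool();print(t,o['clock'],o['ft_force'],o['grip_width'],np.arctan2(*r.as_matrix()[1::-1,0]))
pv=np.array([.636,.114]);d=t[:2]-pv;print('arm',np.arctan2(d[1],d[0])%6.283-2.878,np.linalg.norm(d))
c=snap('scene','s2');cv2.imwrite('pics/s2c.png',cv2.resize(c['color'][180:320,250:420,::-1],None,fx=3,fy=3,interpolation=cv2.INTER_CUBIC))
"
```

```text
[0.5194155  0.14460487 0.08375079] 14.25 [-0.91858707  0.27076333  1.00333364] 0.028919277574560004 1.309032614311548
arm 0.0068727432673174604 0.1205346552965015
```

View pics/s2c.png

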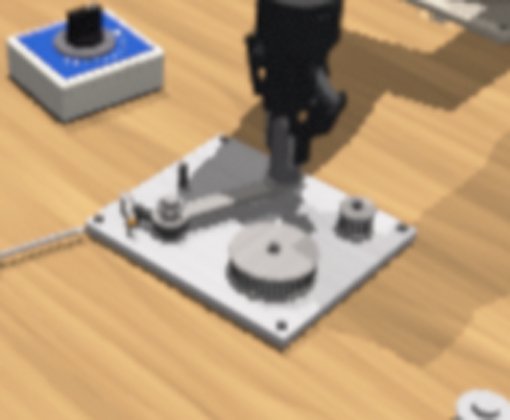

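The roller is pinched at 29 mm, and its radius about the pivot is 0.1205, as it should be. Now the arc push.

Emit:
apply_moves(
  moves=[
    [[-5,0.1,0,-2.4],[-5,0.1,0,-2.4],[-5,0.1,0,-2.4],[-5,0.1,0,-2.4],[-5,0.1,0,-2.4],[-5,0.1,0,-2.4],[-5,0.1,0,-2.4],[-5,0.1,0,-2.4],[0,0,0,0],[0,0,0,0]],
  ],
)

```text
clock: 15.3
eef_pos: [0.5153, 0.107, 0.0838]
tool_rot: [0.682, 0.731, 0.004, 0.001]
ft_force: [-1.2, 2.2, 0.8]
grip_width: 0.0286
```

```bash
cat > st.py <<'E'
from h import *
t,r,o=tool();y=np.arctan2(*r.as_matrix()[1::-1,0])
pv=np.array([.636,.114]);d=t[:2]-pv;a=np.arctan2(d[1],d[0])%(2*np.pi)
print(t,o['clock'],o['ft_force'],o['ft_torque'],o['grip_width'],'q',a-2.878,'rad',np.linalg.norm(d),'yaw err',y+np.pi/2-a)
E
python3 st.py
```

```text
[0.51532603 0.10699208 0.0837858 ] 15.3 [-1.2172507   2.17563685  0.76324642] [-0.10274914  0.09425638 -0.75897921] 0.028592451701147388 q 0.32160066598470705 rad 0.12087728095380124 yaw err 0.010626283563546224
```

Emit:
apply_moves(
  moves=[
    [[-5,0.1,0,-2.4],[-5,0.1,0,-2.4],[-5,0.1,0,-2.4],[-5,0.1,0,-2.4],[-5,0.1,0,-2.4],[-5,0.1,0,-2.4],[-5,0.1,0,-2.4],[0,0,0,0],[0,0,0,0],[0,0,0,0]],
  ],
)

```text
clock: 16.3
eef_pos: [0.5224, 0.0725, 0.0837]
tool_rot: [0.57, 0.822, 0.002, 0.002]
ft_force: [0.1, -1.4, 0.9]
grip_width: 0.029
```

```bash
python3 st.py; python3 -c "
from h import *
a=snap('scene','s3')['color'][180:320,250:420,::-1];b=snap('top','t3')['color'][180:300,150:370,::-1]
cv2.imwrite('pics/s3c.png',np.hstack([cv2.resize(a,(437,360)),cv2.resize(b,(363,360))]))"
```

```text
[0.52236225 0.0724655  0.08374312] 16.3 [ 0.12101568 -1.42095265  0.86422958] [-0.29168317  0.03936879 -0.50356377] 0.028953227921383426 q 0.6140078944860963 rad 0.12099029827893948 yaw err 0.00773700255837495
```

View pics/s3c.png

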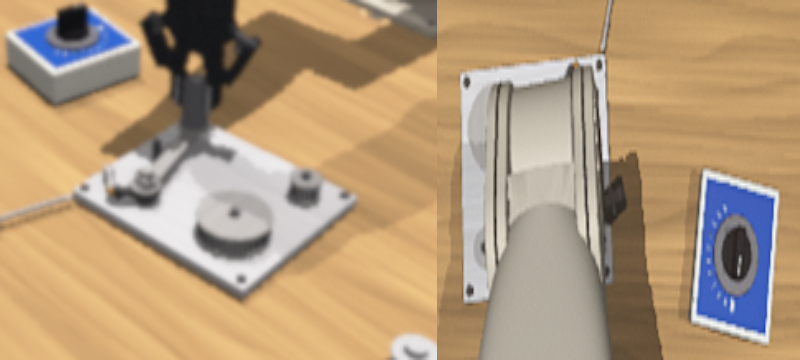

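The scene view shows the arm swung back with the fingers still on the roller at about (195,110). In the top view the knob line points at its mark. Handing in.

```bash
python3 -c "
from h import *
workorder.job_done()"; python3 st.py
```

```text
the job is handed in; nothing more can be done
the job is handed in; nothing more can be done
```

I turned the speed knob fully anticlockwise to its end stop, then pinched the tensioner roller and swung the arm back past its click. The job is handed in with the gripper still holding it there, at about 16 s of the 64 s allowed.

- **Knob:** the torque rose to about 3 N·m at the stop. Afterwards the white line pointed at yaw 3.00 rad, against 2.997 rad expected and 2.98 rad measured for the thick mark.
- **Tensioner:** the last reading before handing in gave an arm angle of about 0.61 rad, between the click at 0.46 and the stop at 0.72. The roller's radius read 0.121 m against the nominal 0.120 m, and the grip width held at 29 mm.
- **Click not sensed directly:** I infer it from the arm angle. The wrist force sensor read only 1–2 N while the roller was held back. The wrist moment fell from 0.76 to 0.50 N·m past the click, which suggests the grip carries most of the spring load as a moment.
- **Bystanders:** no commanded path came near the spare pulley, the screwdriver or the data logger. I did not measure their positions again at the end.
- **After handing in:** the robot allowed no further readings, so the final second of holding is unchecked.

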